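# Shut and lock the beam enclosure with its quarter-turn fastener

## Robot

A 6-joint arm with a two-finger parallel gripper is mounted at the origin on a cart in front of the work surface, level with it; the furniture and walls round the work are solid. World frame = base frame: x ahead of the robot, y to its left, z up, the work surface at z = 0. Lengths are in mm, angles in rad, forces in N, time in s.
With the tool pointing down it reaches from about 275 to 1000 mm from the base axis. Payload 8.4 kg.
Tool frame: the origin (TCP) lies where the fingers leave the gripper's body, on its centre line; the fingertips stand 73 mm ahead of it and the grasp point (between the pads) lies 54 mm ahead of it; z points along the fingers, x is the direction in which the jaws open and shut, and the axes are right-handed (so a half turn about z gives the same grasp; the last joint's range is limited). The gripper opens to 85 mm and grips with 20 to 120 N. Pads are 22 mm wide; open, the fingers measure 114 mm over their backs; the gripper's body (76 mm by 85 mm) begins 54 mm behind the grasp point. The pads swing forward as they close: fully open they stand 13 mm farther back than shut.
Start: joints at [-1.308, 0.353, 1.633, -0, 1.155, -0.002], TCP at [163.571, -603.219, 303.881] pointing down, gripper open.
Joint ranges: [-2.63, 2.63], [-0.92, 2.1], [0.06, 2.66], [-1.3, 4.44], [0, 2.69], [-3.02, 3.02]. Speed limits (rad/s): [2.22, 2.22, 2.79, 3.14, 3.14, 3.14].

## Interface

Orientations are given as a rotation vector (axis times angle).
In Python, from station import * gives the robot as it stands.
- The arm moves only by the tool move_arm, never from a script. Its argument "series" is a list of rows, each a list of 3 entries, a list of its own where there are three numbers: the shift along the tool's x, y, z in m, then the turn about the tool's z in rad, then the finger opening in m, from 0 to 0.0854. A call has 1 to 5 rows; each row is the pose to reach, as a shift and turn from the pose measured when the call began, along the tool's axes at that moment; what a row does not reach only later rows make up. A row lasts 1/8 s, in which the tool goes at most 62.5 mm and 10.7 degrees, less where a joint would pass 70% of its speed; a pose out of reach is approached as far as the arm can. A call with a gripper value outside its range is refused whole. The fingers move at their own pace and stop on an object; "grip_force" is the grip in N (left out, the last holds). Time passes only in rows, so rows that repeat a pose let the fingers close. It gives the time, the measured TCP pose, the force and the opening at its end, in the units of the state.
- get_state(): the state, without advancing time (a new reading comes with each control period).
- read_camera(name): name is "side" or "top"; returns the picture (420x560x3 uint8, red, green, blue); there is no depth.
- calibration(name): a dict with "mtx" (3x3 intrinsics, pixels), "R" (3x3) and "t" (3): a world point X has camera coordinates R X + t. Camera axes: x right, y down, z forward; pixel columns grow to the right and rows downward; lengths in mm; the calibration is good to about 2 mm. A picture is of the moment at which its call begins. calibration takes no time and is no camera call.
- hand_in(): hands the job in, once; it reports no verdict.
Trained networks look in the newest picture that a camera, given by its name, has taken for a name from the list of things; names that differ only in an ending like _2 or _b are one class to them, and where a whole thing is asked for, a point or a joint stands for the part that bears it (a point fixed in the world has none). Each returns a list of dicts, best first, with "p" (0 to 1); they miss things now and then, are a little off and sometimes report something else, mostly with a low value. They report only what shows in the picture. A call takes as long as a camera call.
- outline_of(camera, name): "pixels" (420x560 bool, what is visible of it) and "box" ([left, top, width, height] in pixels, round what is visible of it).
- spot_point(camera, name): "uv" ([column, row] in pixels: a listed point, or the origin of a listed thing).
The state is a dict: "t": time; "joint_positions": joint angles; "joint_velocities": joint speeds; "effort": joint torques, N m; "tool_pos": TCP position; "ee_rot": TCP orientation; "force": force on the tool from outside, world axes, zero at the start; "ft_torque": the same for the moment, N m; "opening": finger opening in mm.
Only numpy, scipy, OpenCV 4.12 (cv2) and the standard library are available. Lean on these libraries where they do the work, as an engineer would, in place of code of your own. Each camera call takes 0.05 s, during which the arm holds its last target. There are 200 camera calls.

## Task

The lid of the beam enclosure on the optical table stands ajar: push it fully shut with the fingertips. Then set the fingertips in the slot of the big round quarter-turn fastener on the lid and turn it clockwise (seen from above) to its stop, so that the slot points straight from front to back and the lid is locked. Do not turn the fastener before the lid is down, do not lift the lid any further open, and leave the small things beside and in front of the enclosure where they are.

Things in the scene. Friction and masses are not known exactly. Their poses are not given: they have to be found in the camera images.
- enclosure: Dark metal box bolted to the table, 170 mm deep (x) by 190 mm wide (y), walls 85 mm high. Origin: centre of its underside, on the table. Its x axis points from the front (robot's side) to the back, where the lid is hinged; y left, z up. Bolted feet and two round capped ports stick out up to 23 mm at its left and right.
- lid (a joint): Opening of the flat aluminium lid (174 x 194 x 6 mm), rad: 0 fully shut (top face level, 92 mm above the table), positive = front edge up; starts at 0.15 to 0.35. Hinge line parallel to the enclosure's y axis, at enclosure x = +88 mm, 86 mm above the table, level with the lid's underside. Stiff hinge: the lid stays where it is left; a few N down near its front edge move it.
- fastener (a joint): Turn of the fastener in the lid, rad: 0 unlocked (slot parallel to the hinge line), growing clockwise seen from above to 1.571, locked at its stop (slot from front to back). Starts at 0 to 0.35; friction (0.1 N m: 4 N at 26 mm) holds it where left. Near the end a tongue under the lid slides beneath a keeper in the front wall, possible only with the lid down.
- fastener_top (a point): On the fastener's axis, level with its rim (18.5 mm above the lid; 110.5 mm above the table when shut); z = turning axis, up; y along the slot. A dark disc of 100 mm diameter, axis 113 mm in front of the hinge line, on the lid's centre line. Across it a straight slot, 36 mm wide, 86 mm long (closed ends), 14 mm deep, bright floor. Fingertips in one half turn it by pushing sideways round the axis.
- slot_end (a point): On the floor of the slot, on its centre line, 26 mm from the axis: the middle of one half of the slot (14 mm below the rim; 96.5 mm above the table with the lid shut). The other half is its mirror image.
- press_spot (a point): A free place on the lid's top face to push it down: 151 mm in front of the hinge line, 72 mm to the right (enclosure -y) of the centre line, 25 mm from the lid's right edge; its mirror image on the left serves as well.
- lens_tube: Bystander: black round tube standing upright, 30 mm across, 30 mm high, beside the enclosure. Origin at the centre of its underside.
- clamp_fork: Bystander: black flat two-pronged clamp, 81 x 26 x 10 mm, lying on the table. Origin at the centre of its underside.
- lens_case: Bystander: black round lens case, 39 mm across, 16 mm high. Origin at the centre of its underside.

How it is judged (in metres and radians):
On the way, in this order (a step that is already met when the one before it is completed fails the run):
1. the lid is shut while the fastener is still unlocked (value of joint lid below 0.03 rad and value of joint fastener below 0.8 rad), for 0.2 s.
2. the fastener is turned to its stop with the lid shut (value of joint lid below 0.03 rad and value of joint fastener above 1.45 rad), for 0.2 s.
At the end, for the whole second after the job is handed in: The lid is shut (below 0.03 rad), the fastener is turned beyond 1.45 rad of its 1.571 rad and at rest, and the three bystanders are within 20 mm of where they stood (all of step 2 and velocity of joint fastener between -0.05 and 0.05 rad/s and distance of each of lens_tube, clamp_fork, lens_case from where it was at the start of the episode below 0.02 m); the robot touches nothing.
It fails at once if the fastener is turned to locked while the lid is still up (value of joint fastener above 1 rad and value of joint lid above 0.06 rad).
It fails at once if the lid is lifted further open (value of joint lid above 0.42 rad).
It fails at once if a bystander is moved, lifted or carried (distance of any of lens_tube, clamp_fork, lens_case from where it was at the start of the episode above 0.02 m).
It also fails if it takes over 48 s, if anything falls off the work surface, if the arm or the gripper's body presses on something with over 40 N, if the wrist force passes 120 N, or if a joint passes its speed limit or range.

## Working session

There is one attempt and no reset: what is moved stays moved. The work goes in short steps, Python scripts to look and compute and a tool call to move; the robot and the scene stay as the last step left them, time stands still between calls to the robot, and variables do not carry over. Pictures are saved under pics/ and viewed, about 8 in all and at most 12, crops included, and the job is handed in when it is done.

Besides the shell and the picture viewer there is one more tool, called after "Emit:" as a command line: name --argument value ..., lists and objects as JSON in quotes. move_arm: Moves the arm, as the interface text tells. Its arguments: {"type":"object","properties":{"series":{"type":"array","items":{"type":"array"}},"grip_force":{"type":"number"}},"required":["series"]}

```bash
mkdir -p pics
cat > h.py <<'E'
from station import *
import numpy as np, cv2
from scipy.spatial.transform import Rotation as Ro
def proj(n,X):
    c=calibration(n);p=np.array(c["mtx"])@(np.array(c["R"])@np.array(X,float)+np.array(c["t"]).ravel());return p[:2]/p[2]
def ray(n,uv):
    c=calibration(n);R=np.array(c["R"]);t=np.array(c["t"]).ravel()
    return -R.T@t, R.T@np.linalg.inv(c["mtx"])@np.array([uv[0],uv[1],1.])
def tri(a,b):
    (o1,d1),(o2,d2)=a,b
    s=np.linalg.lstsq(np.c_[d1,-d2],o2-o1,rcond=None)[0];p,q=o1+s[0]*d1,o2+s[1]*d2
    return (p+q)/2,np.linalg.norm(p-q)
def atz(n,uv,z):
    o,d=ray(n,uv);return o+d*(z-o[2])/d[2]
def save(n,f):
    cv2.imwrite("pics/"+f,np.ascontiguousarray(read_camera(n)[:,:,::-1]))
E
python3 - <<'E'
from h import *
np.set_printoptions(precision=1,suppress=True)
a=[read_camera(n) for n in("top","side")]
cv2.imwrite("pics/a.png",cv2.resize(np.hstack(a)[:,:,::-1],None,fx=.714,fy=.714))
cv2.imwrite("pics/top.png",np.ascontiguousarray(a[0][:,:,::-1]))
for n in("enclosure","fastener_top","slot_end","press_spot","lens_tube","clamp_fork","lens_case"):
    r={}
    for c in("top","side"):
        l=spot_point(c,n);r[c]=l
        print(n,c,[(np.round(x["uv"],1),round(x["p"],2)) for x in l[:3]])
    if r["top"] and r["side"]: print("   ",*tri(ray("top",r["top"][0]["uv"]),ray("side",r["side"][0]["uv"])))
for c in("top","side"): print(c,ray(c,(280,210)))
print(get_state())
E
```

```text
enclosure top [(array([297.7, 184.2]), 0.74)]
enclosure side [(array([308.5, 257.6]), 0.6)]
    [ 538.2 -316.9    1.1] 2.116178512093312
fastener_top top [(array([305.9, 177.2]), 0.89)]
fastener_top side [(array([302.4, 193.9]), 0.76), (array([298.1, 200.6]), 0.39)]
    [ 525.7 -318.6  144.6] 3.881700074652398
slot_end top [(array([291.3, 181.3]), 0.56)]
slot_end side [(array([295.5, 198.4]), 0.92), (array([305.6, 193.8]), 0.52)]
    [ 522.4 -297.2  128.8] 1.8690734961387527
press_spot top [(array([361.1, 192. ]), 0.58)]
press_spot side [(array([322.3, 213.1]), 0.71)]
    [ 505.7 -406.5  141.5] 1.8072286274629608
lens_tube top [(array([219.6, 213.8]), 0.62)]
lens_tube side []
clamp_fork top [(array([299.2, 255.7]), 0.93)]
clamp_fork side [(array([251.5, 282.1]), 0.77)]
    [ 406.4 -319.6  -10.9] 0.5593646486313197
lens_case top [(array([345.9, 239.7]), 0.68)]
lens_case side [(array([288.7, 293.4]), 0.81)]
    [ 436.7 -404.6    1.8] 3.0327681271692835
top (array([ 403.1, -254.3,  923.3]), array([ 0.1, -0. , -1. ]))
side (array([ 114.1, -947. ,  435.2]), array([ 0.5,  0.8, -0.4]))
{'t': 0.8, 'joint_positions': array([-1.3,  0.4,  1.6, -0. ,  1.2, -0. ]), 'joint_velocities': array([ 0., -0.,  0.,  0., -0.,  0.]), 'effort': array([  0. , -60.5, -34.2,   0. ,   0. ,  -0. ]), 'tool_pos': array([ 163.6, -603.2,  303.9]), 'ee_rot': array([ 2.5, -1.9,  0. ]), 'force': array([ 0.5, -1.1, -0.1]), 'ft_torque': array([-0., -0., -0.]), 'opening': 85.16940329641564}
```

View pics/a.png

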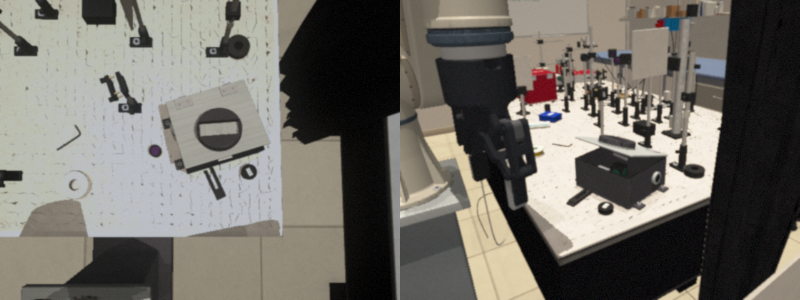

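The top view shows the lid at about (300,178) full-res, with the slot roughly crosswise. The clamp fork is in front at (299,256), the lens case at (346,240) and the tube at (219,214). I'll enlarge the lid.

Run:
```python
from h import *
a=read_camera("top")[90:290,190:410];b=read_camera("side")[150:330,200:420]
a=cv2.resize(a,(400,364),interpolation=cv2.INTER_CUBIC);b=cv2.resize(b,(400,327),interpolation=cv2.INTER_CUBIC)
b=cv2.copyMakeBorder(b,0,37,0,0,cv2.BORDER_CONSTANT)
cv2.imwrite("pics/b.png",np.hstack([a,b])[:,:,::-1])
m=outline_of("top","lid")
for x in m[:2]:
  k=x["pixels"].astype(np.uint8);print(x["p"],x["box"],cv2.minAreaRect(cv2.findNonZero(k)))
```

```text
0.97 [232.1, 110.2, 146.6, 126.9] ((304.22479248046875, 172.08258056640625), (99.32659149169922, 125.66680908203125), 73.3007583618164)
```

View pics/b.png

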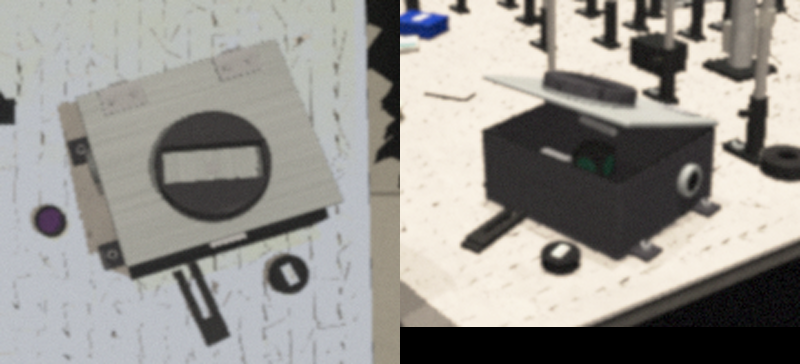

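```bash
cat > fit.py <<'E'
from h import *
from scipy.optimize import least_squares
def model(p):
    x,y,w,th,f=p
    c,s=np.cos(w),np.sin(w)
    W=lambda e:np.array([x+c*e[0]-s*e[1],y+s*e[0]+c*e[1],e[2]])
    L=lambda d,l,h:W([88-d*np.cos(th)-h*-np.sin(th)*-1*-1 if 0 else 88-d*np.cos(th)+h*np.sin(th),l,86+d*np.sin(th)+h*np.cos(th)])
    return W,L
T=lambda u,v:(190+u/400*220,90+v/364*200)
S=lambda u,v:(200+(u-400)/400*220,150+v/327*180)
if __name__=="__main__":
    obs=[]
    A=lambda c,uv,g,wt=1:obs.append((c,uv,g,wt))
    A("top",T(78,97),lambda W,L,f:L(2,97,6));A("top",T(277,40),lambda W,L,f:L(2,-97,6))
    A("top",T(343,202),lambda W,L,f:L(174,-97,6));A("top",T(129,266),lambda W,L,f:L(174,97,6))
    A("side",S(483,77),lambda W,L,f:L(174,97,6));A("side",S(620,125),lambda W,L,f:L(174,-97,6));A("side",S(717,122),lambda W,L,f:L(2,-97,6))
    A("side",S(620,257),lambda W,L,f:W([-85,-95,0]));A("side",S(487,200),lambda W,L,f:W([-85,95,0]))
    A("top",(305.9,177.2),lambda W,L,f:L(113,0,24.5));A("side",(302.4,193.9),lambda W,L,f:L(113,0,24.5))
    A("top",(361.1,192),lambda W,L,f:L(151,-72,6));A("side",(322.3,213.1),lambda W,L,f:L(151,-72,6))
    A("top",(297.7,184.2),lambda W,L,f:W([0,0,0]));A("side",(308.5,257.6),lambda W,L,f:W([0,0,0]))
    # slot floor corners: l along, d toward front; f clockwise from above
    def slot(a,b): # a along slot (+ = left at f=0), b across (+ = front)
        return lambda W,L,f:L(113+b*np.cos(f)-a*np.sin(f),a*np.cos(f)+b*np.sin(f),10.5)
    A("top",T(163,185),slot(43,18));A("top",T(262,176),slot(-43,18))
    def res(p):
        W,L=model(p);return np.concatenate([(proj(c,g(W,L,p[4]))-uv)*w for c,uv,g,w in obs])
    r=least_squares(res,[540,-317,-.25,.25,.1],loss="soft_l1",x_scale=[10,10,.1,.1,.1])
    print(np.round(r.x,3));print(np.round(res(r.x).reshape(-1,2),1).tolist())
    W,L=model(r.x)
    for n,q in dict(fast=L(113,0,24.5),press=L(151,-72,6),pressL=L(151,72,6),frontR=L(174,-97,6),frontL=L(174,97,6)).items(): print(n,q.round(1))
    for z,uv in((5,(299.2,255.7)),(8,(345.9,239.7)),(15,(219.6,213.8))): print(atz("top",uv,z).round(1))
E
python3 fit.py; python3 -c "
from h import *
s=get_state();print(Ro.from_rotvec(s['ee_rot']).as_matrix().round(3),s['joint_positions'])"
```

```text
[ 5.37437e+02 -3.18233e+02  2.94000e-01  3.10000e-01  3.20000e-01]
[[-1.3, -0.6], [-0.3, -1.5], [0.4, -1.6], [-1.6, -0.8], [-0.9, -0.7], [3.9, -0.3], [1.3, -0.7], [-1.9, 2.9], [-1.9, -1.1], [1.4, 1.1], [2.0, 0.7], [-2.5, -0.8], [-1.3, 1.2], [1.0, -0.0], [-0.5, 0.9], [0.3, 0.8], [0.7, 5.9]]
fast [ 525.8 -321.7  143.8]
press [ 506.7 -402.8  137.8]
pressL [ 464.9 -265.   137.8]
frontR [ 493.  -433.1  144.8]
frontL [ 436.7 -247.4  144.8]
[ 406.1 -318.4    5. ]
[ 435.1 -402.9    8. ]
[ 480.9 -174.6   15. ]
[[ 0.262 -0.965 -0.   ]
 [-0.965 -0.262 -0.   ]
 [ 0.     0.    -1.   ]] [-1.30841034e+00  3.52964866e-01  1.63338575e+00 -5.50232015e-05
  1.15518659e+00 -2.41690671e-03]
```

Emit:
move_arm --series '[[[-0.016, -0.06, 0], 0, 0], [[-0.032, -0.118, 0], 0, 0], [[-0.048, -0.177, 0], 0, 0], [[-0.064, -0.236, 0], 0, 0], [[-0.08, -0.295, 0], 0, 0]]' --grip_force 40

```text
t: 1.58
tool_pos: [429.0, -447.7, 304.1]
ee_rot: [2.495, -1.909, 0.001]
force: [0.3, -0.9, -0.4]
opening: -0.1
```

```bash
cat >> h.py <<'E'
def rel(target):
    s=get_state();R=Ro.from_rotvec(s["ee_rot"]).as_matrix()
    print("t",round(s["t"],2),"tcp",s["tool_pos"].round(1),"yaw",np.arctan2(R[1,0],R[0,0]).round(3),"F",s["force"].round(1),"op",round(s["opening"],1),"q",s["joint_positions"].round(2))
    print("shift mm",(R.T@(np.array(target)-s["tool_pos"])).round(1))
E
python3 -c "
from h import *
rel([503,-404,230])"
```

```text
t 1.57 tcp [ 429.  -447.7  304.1] yaw -1.306 F [ 0.3 -0.9 -0.4] op -0.1 q [-0.81  0.34  1.64 -0.    1.15  0.5 ]
shift mm [-22.8 -82.9  74.1]
```

Emit:
move_arm --series '[[[-0.012, -0.042, 0.015], 0, 0], [[-0.023, -0.083, 0.05], 0, 0], [[-0.023, -0.083, 0.074], 0, 0], [[-0.023, -0.083, 0.074], 0, 0]]'

```text
t: 2.08
tool_pos: [502.5, -402.7, 228.1]
ee_rot: [2.496, -1.908, -0.006]
force: [-0.9, -0.2, 0.4]
opening: 0.0
```

```bash
python3 -c "
from h import *
rel([500,-405,165])
a=read_camera('top')[90:290,190:410];b=read_camera('side')[150:330,200:420]
a=cv2.resize(a,(400,364));b=cv2.copyMakeBorder(cv2.resize(b,(400,327)),0,37,0,0,cv2.BORDER_CONSTANT)
cv2.imwrite('pics/c.png',np.hstack([a,b])[:,:,::-1])"
```

```text
t 2.08 tcp [ 502.5 -402.7  228.1] yaw -1.305 F [-0.9 -0.2  0.4] op 0.0 q [-0.68  0.46  1.65 -0.    1.03  0.63]
shift mm [ 1.8  2.9 63.1]
```

View pics/c.png

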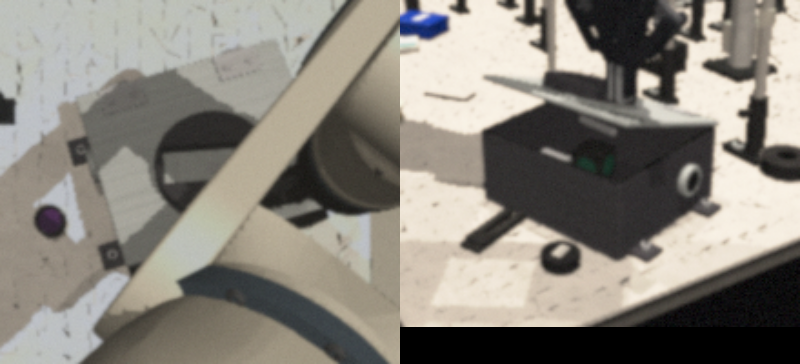

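The side view shows the closed fingertips at (620,100), just above the lid's front right. Next I press down.

Emit:
move_arm --series '[[[0.001, 0.001, 0.01], 0, 0], [[0.001, 0.001, 0.02], 0, 0], [[0.001, 0.002, 0.03], 0, 0], [[0.001, 0.003, 0.04], 0, 0], [[0.001, 0.003, 0.048], 0, 0]]'

```text
t: 2.8
tool_pos: [500.1, -405.9, 181.9]
ee_rot: [2.495, -1.909, 0.0]
force: [-2.0, -0.8, 1.3]
opening: 0.2
```

Emit:
move_arm --series '[[[0, 0, 0.006], 0, 0], [[0, 0, 0.011], 0, 0], [[0, 0, 0.014], 0, 0], [[0, 0, 0.016], 0, 0]]'

```text
t: 3.3
tool_pos: [500.1, -405.8, 165.7]
ee_rot: [2.495, -1.909, -0.0]
force: [-1.0, 1.0, 1.6]
opening: 0.1
```

```bash
python3 -c "
from h import *
rel([500,-405,165])
b=read_camera('side')[150:330,200:420]
cv2.imwrite('pics/d.png',cv2.resize(b,(600,491))[:,:,::-1])"
```

```text
t 3.3 tcp [ 500.1 -405.8  165.7] yaw -1.307 F [-1.   1.   1.6] op 0.1 q [-0.68  0.53  1.7  -0.    0.91  0.62]
shift mm [-0.8 -0.1  0.7]
```

View pics/d.png

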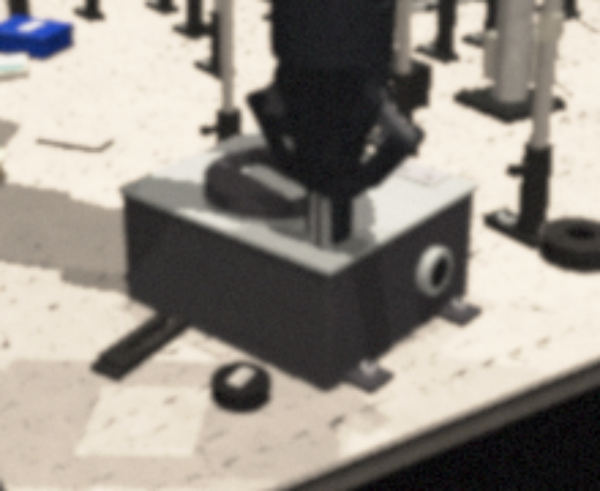

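The lid is nearly flush: its front-right corner is at (333,272), on the wall. I'll press on until the force rises.

Emit:
move_arm --series '[[[0, 0, 0.002], 0, 0], [[0, 0, 0.003], 0, 0], [[0, 0, 0.004], 0, 0]]'

```text
t: 3.72
tool_pos: [500.4, -406.0, 164.3]
ee_rot: [2.495, -1.909, 0.001]
force: [-9.0, 7.0, 30.8]
opening: 0.1
```

Emit:
move_arm --series '[[[0, 0, -0.03], 0, 0], [[0, 0, -0.08], 0, 0.04], [[0.03, 0.05, -0.12], 0, 0.04], [[0.045, 0.11, -0.12], 0, 0.04], [[0.06, 0.17, -0.12], 0, 0.04]]'

```text
t: 4.35
tool_pos: [355.6, -506.7, 285.5]
ee_rot: [2.495, -1.908, 0.005]
force: [-0.1, -0.7, -1.0]
opening: 40.2
```

Emit:
move_arm --series '[[[0.015, 0.06, 0], 0, 0.04], [[0.03, 0.12, 0], 0, 0.04], [[0.04, 0.16, 0], 0, 0.04], [[0.04, 0.16, 0], 0, 0.04]]'

```text
t: 4.85
tool_pos: [209.3, -588.5, 285.4]
ee_rot: [2.491, -1.912, 0.006]
force: [0.2, 0.3, 0.2]
opening: 39.8
```

Run:
```python
from h import *
rel([500,-405,165])
im=read_camera('top')
cv2.imwrite('pics/e.png',cv2.resize(im[90:290,190:410],(660,600),interpolation=cv2.INTER_CUBIC)[:,:,::-1])
for n in("fastener_top","slot_end"): print(n,[(x["uv"],x["p"]) for x in spot_point("top",n)])
g=cv2.cvtColor(im,cv2.COLOR_RGB2GRAY);m=np.zeros_like(g)
c=spot_point("top","fastener_top")[0]["uv"];print(atz("top",c,110.5))
cv2.circle(m,(int(c[0]),int(c[1])),29,1,-1)
k=((g>110)&(m>0)).astype(np.uint8)
n,l,st,_=cv2.connectedComponentsWithStats(k);i=1+st[1:,4].argmax()
P=np.array([atz("top",p[0],96.5)[:2] for p in cv2.findNonZero((l==i).astype(np.uint8))],np.float32)
print(cv2.minAreaRect(P),P.mean(0)); w=np.linalg.eigh(np.cov(P.T))[1][:,1];print("slot angle",np.arctan2(w[1],w[0]))
```

```text
t 4.85 tcp [ 209.3 -588.5  285.4] yaw -1.309 F [0.2 0.3 0.2] op 39.8 q [-1.23  0.37  1.65  0.    1.11  0.08]
shift mm [-102.5 -328.2  120.4]
fastener_top [([307.6, 186.3], 0.69), ([291.7, 189.6], 0.43)]
slot_end [([291.8, 188.2], 0.64)]
[ 517.95589076 -325.09547089  110.5       ]
((513.5992431640625, -323.7253112792969), (35.6187858581543, 84.6047134399414), 3.12054705619812) [ 513.4993  -323.78268]
slot angle 1.62310935553731
```

View pics/e.png

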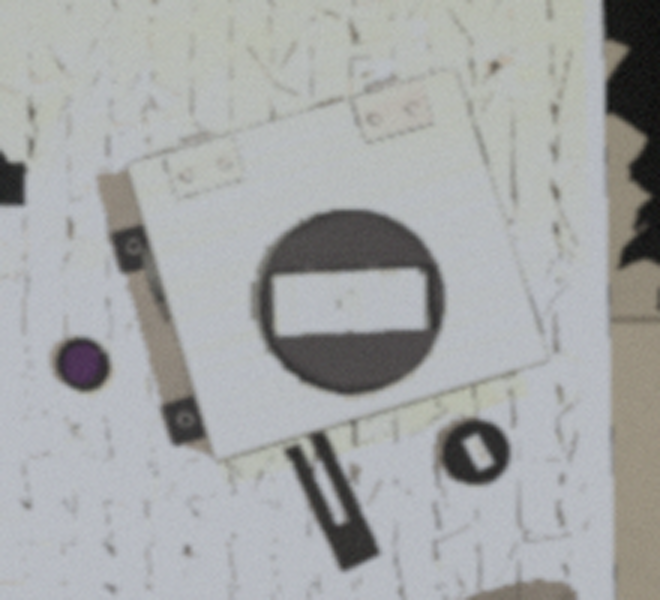

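The lid is flat. The slot floor measures 36x85 mm centred at (514,-324), at angle 1.624 rad, so the tool needs a yaw of -1.518. I'll use both fingertips at 40 mm opening, one in each half of the slot.

```bash
python3 -c "
from h import *
rel([513.5,-324.5,285])"
```

```text
t 5.05 tcp [ 212.7 -586.7  285.3] yaw -1.305 F [ 0.2  0.5 -0.7] op 40.1 q [-1.23  0.37  1.66  0.    1.12  0.08]
shift mm [-173.9 -359.2    0.4]
```

Emit:
move_arm --series '[[[-0.025, -0.052, 0], 0.05, 0.04], [[-0.05, -0.104, 0], 0.1, 0.04], [[-0.076, -0.156, 0], 0.15, 0.04], [[-0.101, -0.208, 0], 0.21, 0.04], [[-0.126, -0.26, 0], 0.21, 0.04]]'

```text
t: 5.68
tool_pos: [432.6, -394.3, 285.6]
ee_rot: [-2.284, 2.157, -0.007]
force: [1.0, -0.3, -0.2]
opening: 39.7
```

```bash
python3 -c "
from h import *
rel([513.5,-324.5,200])"
```

```text
t 5.67 tcp [ 432.6 -394.3  285.6] yaw -1.514 F [ 1.  -0.3 -0.2] op 39.7 q [-0.74  0.31  1.74  0.    1.09  0.77]
shift mm [-65.3 -84.5  85.7]
```

Emit:
move_arm --series '[[[-0.033, -0.043, 0.01], 0, 0.04], [[-0.065, -0.085, 0.03], 0, 0.04], [[-0.065, -0.085, 0.07], 0, 0.04], [[-0.065, -0.085, 0.086], 0, 0.04], [[-0.065, -0.085, 0.086], 0, 0.04]]'

```text
t: 6.3
tool_pos: [513.6, -324.1, 198.8]
ee_rot: [2.284, -2.156, 0.003]
force: [-0.4, 0.5, 0.1]
opening: 39.9
```

```bash
python3 -c "
from h import *
rel([513.5,-324.5,170])
b=read_camera('side')[150:290,220:400]
cv2.imwrite('pics/f.png',cv2.resize(b,(720,560))[:,:,::-1])"
```

```text
t 6.3 tcp [ 513.6 -324.1  198.8] yaw -1.513 F [-0.4  0.5  0.1] op 39.9 q [-0.57  0.44  1.76 -0.    0.94  0.95]
shift mm [ 0.3  0.2 28.8]
```

View pics/f.png

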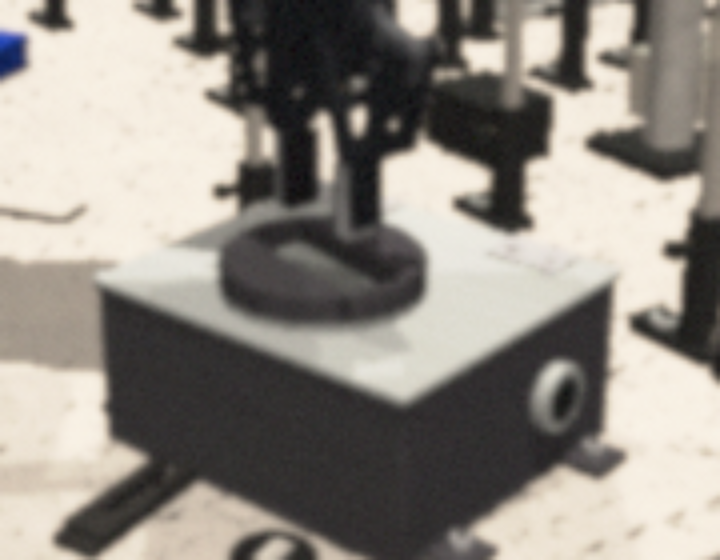

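The fingertips stand above the disc at (300,200) and (360,230), in line with the slot ends. I'll go down slowly.

Emit:
move_arm --series '[[[0, 0, 0.01], 0, 0.04], [[0, 0, 0.018], 0, 0.04], [[0, 0, 0.024], 0, 0.04], [[0, 0, 0.029], 0, 0.04], [[0, 0, 0.029], 0, 0.04]]'

```text
t: 6.98
tool_pos: [513.9, -324.8, 170.6]
ee_rot: [2.284, -2.157, 0.005]
force: [-0.4, -0.2, 0.3]
opening: 40.1
```

Emit:
move_arm --series '[[[0, 0, 0.001], 0.15, 0.04], [[0, 0, 0.001], 0.3, 0.04], [[0, 0, 0.001], 0.45, 0.04], [[0, 0, 0.001], 0.6, 0.04], [[0, 0, 0.001], 0.75, 0.04]]'

```text
t: 7.6
tool_pos: [512.6, -324.3, 169.4]
ee_rot: [1.328, -2.846, 0.001]
force: [-5.1, 1.7, 3.8]
opening: 39.6
```

```bash
python3 -c "
from h import *
rel([513.5,-324.5,169.5]);print(get_state()['ft_torque'])
b=read_camera('side')[150:290,220:400]
cv2.imwrite('pics/g.png',cv2.resize(b,(720,560))[:,:,::-1])"
```

```text
t 7.6 tcp [ 512.6 -324.3  169.4] yaw -2.268 F [-5.1  1.7  3.8] op 39.6 q [-0.57  0.48  1.78 -0.    0.88  1.7 ]
shift mm [-0.4 -0.8 -0.1]
[0.36301248 0.9190819  0.13302795]
```

View pics/g.png

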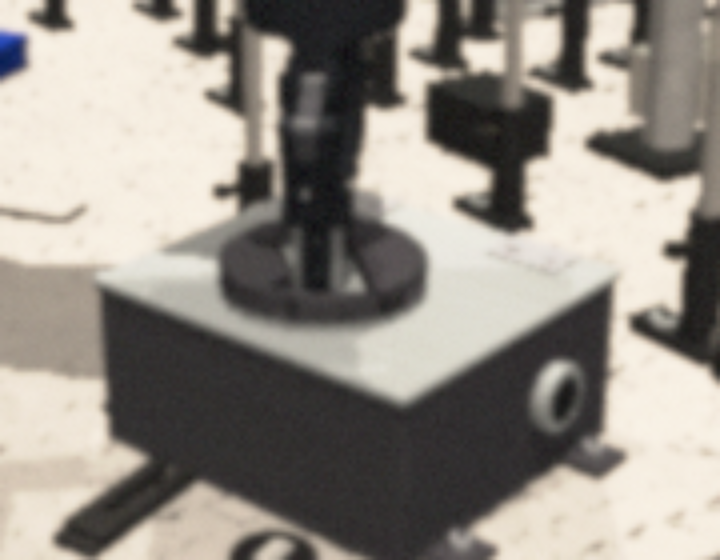

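The fingers are in the slot at (318,270) and the disc is turning with them. I'll keep turning: about 0.79 rad remains to the expected stop, with the tool at -3.06.

Emit:
move_arm --series '[[[0, 0, 0], 0.15, 0.04], [[0, 0, 0], 0.3, 0.04], [[0, 0, 0], 0.45, 0.04], [[0, 0, 0], 0.6, 0.04], [[0, 0, 0], 0.68, 0.04]]'

```text
t: 8.28
tool_pos: [511.6, -323.3, 169.4]
ee_rot: [0.285, -3.125, -0.002]
force: [-3.8, 4.1, 4.5]
opening: 39.6
```

```bash
python3 -c "
from h import *
rel([513.5,-324.5,169.5]);print(get_state()['ft_torque'])"
```

```text
t 8.28 tcp [ 511.6 -323.3  169.4] yaw -2.96 F [-3.8  4.1  4.5] op 39.6 q [-0.57  0.48  1.78 -0.    0.89  2.39]
shift mm [-1.6 -1.5 -0.1]
[0.7788227  0.60596037 0.10643922]
```

Emit:
move_arm --series '[[[0, 0, 0], 0.05, 0.04], [[0, 0, 0], 0.1, 0.04], [[0, 0, 0], 0.1, 0.04]]'

```text
t: 8.65
tool_pos: [511.4, -323.1, 169.5]
ee_rot: [0.129, -3.135, -0.003]
force: [-2.2, 1.1, 2.1]
opening: 39.7
```

```bash
python3 -c "
from h import *
rel([513.5,-324.5,169.5]);print(get_state()['ft_torque'])"
```

```text
t 8.65 tcp [ 511.4 -323.1  169.5] yaw -3.059 F [-2.2  1.1  2.1] op 39.7 q [-0.57  0.48  1.78 -0.    0.89  2.49]
shift mm [-2.  -1.6 -0. ]
[0.33926145 0.24873002 0.05936182]
```

Emit:
move_arm --series '[[[0, 0, 0], 0.04, 0.04], [[0, 0, 0], 0.08, 0.04], [[0, 0, 0], 0.1, 0.04]]'

```text
t: 9.02
tool_pos: [511.4, -322.9, 169.6]
ee_rot: [-0.026, -3.137, -0.003]
force: [-0.6, 2.7, 1.1]
opening: 40.0
```

```bash
python3 -c "
from h import *
rel([513.5,-324.5,169.5]);print(get_state()['ft_torque'])"
```

```text
t 9.03 tcp [ 511.4 -322.9  169.6] yaw 3.125 F [-0.6  2.7  1.1] op 40.0 q [-0.57  0.48  1.78 -0.    0.89  2.59]
shift mm [-2.1 -1.5  0.1]
[0.33778716 0.08626717 0.5381634 ]
```

The moment about z rose to 0.54 N m, so it has probably reached the stop. A bit more to confirm.

Emit:
move_arm --series '[[[0, 0, 0], 0.03, 0.04], [[0, 0, 0], 0.05, 0.04], [[0, 0, 0], 0.05, 0.04]]'

```text
t: 9.4
tool_pos: [512.1, -322.6, 169.8]
ee_rot: [-0.104, -3.137, -0.003]
force: [2.2, 4.4, 1.9]
opening: 39.9
```

```bash
python3 -c "
from h import *
rel([513.5,-324.5,169.5]);print(get_state()['ft_torque'])"
```

```text
t 9.4 tcp [ 512.1 -322.6  169.8] yaw 3.075 F [2.2 4.4 1.9] op 39.9 q [-0.56  0.48  1.78 -0.    0.89  2.64]
shift mm [-1.5 -1.8  0.3]
[ 0.8489525  -0.17200824  1.6094956 ]
```

The moment is now 1.6 N m, so it is firmly at the stop. I'll turn back slightly to unload, lift straight out and retreat for a check.

Emit:
move_arm --series '[[[0, 0, 0], -0.08, 0.04], [[0, 0, 0], -0.13, 0.04], [[0, 0, -0.02], -0.13, 0.04], [[0, 0, -0.06], -0.13, 0.04], [[0, 0, -0.11], -0.13, 0.04]]'

```text
t: 10.02
tool_pos: [512.2, -322.9, 280.2]
ee_rot: [0.097, -3.137, -0.005]
force: [-0.2, 0.0, -0.6]
opening: 40.1
```

```bash
python3 -c "
from h import *
rel([212,-586,285])"
```

```text
t 10.03 tcp [ 512.2 -322.9  280.2] yaw -3.08 F [-0.2  0.  -0.6] op 40.1 q [-0.57  0.35  1.7   0.    1.1   2.51]
shift mm [ 315.8 -244.2   -4.4]
```

Emit:
move_arm --series '[[[0.045, -0.035, 0], 0, 0.04], [[0.09, -0.07, 0], 0, 0.04], [[0.135, -0.105, 0], 0, 0.04], [[0.18, -0.14, 0], 0, 0.04], [[0.225, -0.175, 0], 0, 0.04]]'

```text
t: 10.65
tool_pos: [297.0, -512.9, 280.8]
ee_rot: [0.093, -3.138, -0.003]
force: [0.9, 0.2, 0.6]
opening: 40.1
```

Emit:
move_arm --series '[[[0.045, -0.035, 0], 0, 0.04], [[0.09, -0.07, 0], 0, 0.04], [[0.1, -0.08, 0], 0, 0.04], [[0.1, -0.08, 0], 0, 0.04]]'

```text
t: 11.15
tool_pos: [201.5, -599.1, 280.8]
ee_rot: [0.089, -3.138, -0.003]
force: [0.3, 0.2, -0.9]
opening: 40.1
```

Run:
```python
from h import *
rel([212,-586,285])
im=read_camera('top');b=read_camera('side')[150:330,200:420]
a=cv2.resize(im[90:290,190:410],(400,364));b=cv2.copyMakeBorder(cv2.resize(b,(400,327)),0,37,0,0,cv2.BORDER_CONSTANT)
cv2.imwrite('pics/i.png',np.hstack([a,b])[:,:,::-1])
for n,z in(("lens_tube",15),("clamp_fork",5),("lens_case",8)): print(n,[atz("top",x["uv"],z).round(1) for x in spot_point("top",n)[:1]])
g=cv2.cvtColor(im,cv2.COLOR_RGB2GRAY);m=np.zeros_like(g);c=proj("top",[513.5,-324,100])
cv2.circle(m,(int(c[0]),int(c[1])),29,1,-1)
k=((g>110)&(m>0)).astype(np.uint8)
n,l,st,_=cv2.connectedComponentsWithStats(k);i=1+st[1:,4].argmax()
P=np.array([atz("top",p[0],96.5)[:2] for p in cv2.findNonZero((l==i).astype(np.uint8))],np.float32)
print(cv2.minAreaRect(P)); w=np.linalg.eigh(np.cov(P.T))[1][:,1];print("slot angle",np.arctan(w[1]/w[0]))
```

```text
t 11.15 tcp [ 201.5 -599.1  280.8] yaw -3.085 F [ 0.3  0.2 -0.9] op 40.1 q [-1.25  0.39  1.64 -0.    1.12  1.84]
shift mm [-11.2  12.5  -4.2]
lens_tube [array([ 479.6, -174.8,   15. ])]
clamp_fork [array([ 403.8, -319.5,    5. ])]
lens_case [array([ 436.9, -403.1,    8. ])]
((513.3251342773438, -323.9996337890625), (85.31312561035156, 34.4470100402832), 16.99297332763672)
slot angle 0.29973854088410273
```

View pics/i.png

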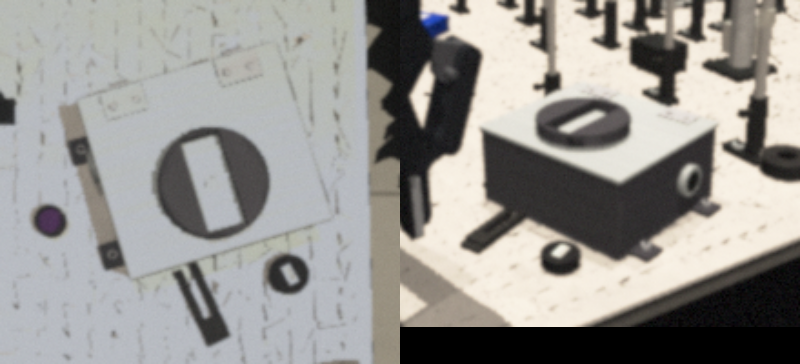

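The lid is flat and the slot at (212,183) runs front to back: 0.300 rad against an enclosure yaw of 0.294. The bystanders have not moved, so I'm handing in.

```bash
python3 -c "
from station import *
print(hand_in())"
```

```text
the job is handed in; nothing more can be done
None
```

The lid is shut, the fastener is turned to its stop, and I handed the job in at about 11 s of the 48 s allowed. `hand_in()` gives no verdict.

- **Lid:** I pushed it down at the right-hand press spot with closed fingertips. It stopped at about 30 N with the tips at roughly 92 mm, the shut height, and the last pictures show it flat on the walls.
- **Fastener:** I set the fingertips 40 mm apart, one in each half of the slot, and turned clockwise until the moment rose from about 0.1 to 1.6 N m at the stop. In the last top view the slot points at 0.300 rad against the enclosure's fitted yaw of 0.294. That puts the fastener at about 1.565 rad, given a few hundredths of a radian of measuring error.
- **Bystanders:** each was measured within 3 mm of its first position, which is about the accuracy of the measurement.
- **Arm:** it is clear of everything, with the force reading near zero.

One check differed: the slot angle took about 0.1–0.2 rad more tool turn to reach the stop than I had estimated from the finger clearance. I put that down to play in the slot and the hand giving a little. No check failed.

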